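# Load a washer stack into the lever-arch keeper and lock it

## Task

Lift the keeper's lever until both arches spring fully open, and lower the loose stack of round black washers over the empty post so that it sits flat on the keeper's base. Then press the lever fully down to close the arches and, with the lever down, push the lock button in its end fully home with a firm but gentle push by feel (it yields at about 8 N; never more than 30 N). Leave the nut, the socket and the other stack where they are.

Things in the scene. Friction and masses are not known exactly. Their poses are not given: they have to be found in the camera images.
- keeper: Washer keeper fixed to the bench: grey steel base plate 180 (x) by 230 (y) by 12 mm. Origin at the centre of its underside, z up; -x is its front edge, roughly towards the robot (turned by up to 0.3 rad). Posts at x = 0, y = -68 and +68 mm. Between them, at y = 0, a 42 mm wide pivot block carries the lever. Behind the posts a shaft along y carries two bent-bar arches, one per post
- lever_axis (a point): Nominal middle of the lever's pivot axis (along the keeper's y), at x = +20 mm, y = 0, 55 mm above the keeper's underside; axes as the keeper's. The pivot block stands on loose shims, so the true axis and lever lie anywhere from 10 mm lower to 10 mm higher than this; that is not reported: find it by feel
- lever (a joint): Angle of the steel lever, rad: 0 = down (closed, level, hard stop), 0.95 = up (open, hard stop). A bar 16 mm wide, 10 mm thick, centred on its axis; down, it points to the keeper's -x, tip 137 mm from the axis. Pinch its sides from above, e.g. 95 mm from the axis. A spring pulls it down below 0.15 rad and springs it up to 0.95 above that; it takes up to 10 N at 95 mm, lifting or closing
- arches (a joint): Angle of the two arches (8 mm steel bar), rad, driven by the lever at 1.5 times its angle: 0 = closed over the posts, whose tops they block, reaching 100 mm above the keeper's underside; about 1.43 = fully open, swung back about their shaft (at the keeper's x = +75 mm, 26 mm up) towards +x, clear of the posts
- lock_button (a joint): Travel of the round dark steel lock button in the lever's upper face, m: 0 = out, 0.005 = fully in. Diameter 15.6 mm, on the lever's middle line 118 mm from the lever's axis; pushed straight down when the lever is down. Its top is 13 mm above the lever's axis when out (lever down), 8 mm when in. It yields at about 8 N, stays where pushed, and meets a hard stop when in
- post_empty (a point): Foot of the empty post, at the keeper's y = -68 mm: its centre on the base plate's upper face; axes as the keeper's. Post 26 mm in diameter, 63 mm tall from here, the top 13 mm a cone narrowing to 12 mm
- post_full (a point): Foot of the other, equal post, at the keeper's y = +68 mm, which already carries a washer stack
- stack: The loose stack on the bench: ten black-oxide washers banded into one round piece, 56 mm outside diameter, 31 mm bore, 40 mm high, 0.4 to 0.65 kg. Origin at the centre of its underside, z along the bore, upright
- stack_kept: An identical washer stack already on the other post; it stays there. Origin at the centre of its underside
- nut: Zinc-plated hex nut, 75 mm across flats, 38 mm high, a bystander. Origin at the centre of its underside
- socket: Chrome socket, 52 mm in diameter, 60 mm high, stepped narrower at the top with a square drive hole, a bystander. Origin at the centre of its underside
Not all that is in view belongs to the job. Leave any purple or red look-alike of the stack_kept alone.

How it is judged:
On the way, in this order (a step that is already met when the one before it is completed fails the run):
1. the lever is lifted and both arches stand fully open (value of joint lever above 0.85 rad and value of joint arches above 1.25 rad), for 0.2 s.
2. with the arches open, the stack sits flat on the base over the empty post, released (horizontal distance between stack and post_empty below 0.006 m and z of stack in the frame of post_empty below 0.004 m and angle between stack's own z axis and vertical below 0.06 rad and value of joint lever above 0.8 rad and contact force between the fingers and stack below 0.1 N), for 0.2 s.
3. the lever is down, the arches are closed and the lock button is fully in (value of joint lever below 0.05 rad and value of joint arches below 0.07 rad and value of joint lock_button above 0.0043 m), for 0.2 s.
At the end, for the whole second after the job is handed in: The stack is over the empty post (centre within 6 mm), flat on the base (within 4 mm), upright within 0.06 rad and at rest; the lever is down (below 0.05 rad), the arches closed (below 0.07 rad), the lock button in by more than 4.3 of its 5 mm; the other stack is still seated on its post (all of step 3 and horizontal distance between stack and post_empty below 0.006 m and z of stack in the frame of post_empty below 0.004 m and angle between stack's own z axis and vertical below 0.06 rad and linear speed of stack below 0.02 m/s and horizontal distance between stack_kept and post_full below 0.008 m and z of stack_kept in the frame of post_full below 0.006 m); the robot touches nothing.
It fails at once if the lock button is pushed with more than 30 N (contact force between lock_button and anything else above 30 N).
It fails at once if the lock button is pushed in while the lever is not down (value of joint lock_button above 0.002 m and value of joint lever above 0.12 rad).
It fails at once if the nut or the socket is moved by more than 30 mm (distance of any of nut, socket from where it was at the start of the episode above 0.03 m).
It fails at once if the kept stack is lifted or pushed off its post (horizontal distance between stack_kept and post_full above 0.01 m or z of stack_kept in the frame of post_full above 0.02 m).
It also fails if it takes over 72 s, if anything falls off the work surface, if the arm or the gripper's body presses on something with over 40 N, if the wrist force passes 120 N, or if a joint passes its speed limit or range.

## Robot

A 7-joint arm with a two-finger parallel gripper is mounted at the origin on the work surface. World frame = base frame: x ahead of the robot, y to its left, z up, the work surface at z = 0. Lengths are in m, angles in rad, forces in N, time in s.
With the tool pointing down it reaches from about 0.425 to 0.95 m from the base axis. Payload 4.7 kg.
Tool frame: the origin (TCP) lies at the very end of the fingers, on their centre line; the grasp point (between the pads) lies 19 mm behind it; z points along the fingers, y is the line along which they close (so a half turn about z gives the same grasp; the last joint's range is limited). The gripper opens to 87 mm and grips with 3 to 60 N. Pads are 19 mm wide; open, the fingers measure 117 mm over their backs; the gripper's body (75 mm by 190 mm) begins 51 mm behind the grasp point.
Start: joints at [1.092, 0.469, -0.049, 1.532, 0.024, 1.141, -0.082], TCP at [0.294, -0.608, 0.198] pointing down, gripper open.
Joint ranges: [-2.59, 2.59], [-0.33, 1.99], [-1.39, 1.29], [0.1, 2.45], [-1.04, 4.18], [0.21, 1.99], [-2.66, 2.66]. Speed limits (rad/s): [2.57, 2.57, 3.14, 3.14, 3.14, 3.14, 3.14].

## Interface

Orientations are given as a 3x3 rotation matrix whose columns are the frame's x, y, z axes.
In Python, from workcell import arm gives the robot as it stands. The module is installed in compiled form; this text tells all that it offers.
- The arm moves only by the tool step_arm, never from a script. Its argument "increments" is a list of rows, each a list of 4 numbers: the shift along the world's x, y, z in mm, then the turn about the world's z in rad. A call has 1 to 12 rows; each row shifts and turns the commanded pose from where the row before left it; what a row does not reach is not made up. A row lasts 1/12 s, in which the tool goes at most 41.7 mm and 7.16 degrees, less where a joint would pass 70% of its speed; a pose out of reach is approached as far as the arm can. A call is refused whole if a number of a shift passes 41.7 or a number of a turn 0.125, either way. A call with a gripper value outside its range is refused whole. "grip" is the opening, from -1 (shut) to 1 (fully open), so that 0 is half open, set as the call begins (left out, the last holds). The fingers move at their own pace and stop on an object; "force" is the grip in N (left out, the last holds). Time passes only in rows, so rows that do not move let the fingers close. It gives the time, the measured TCP pose, the force, the opening and the grip force at its end, in the units of the state.
- arm.sense(): the state, without advancing time (a new reading comes with each control period).
- arm.get_image(name): name is "scene" or "top" or "wrist"; returns the picture (420x560x3 uint8, red, green, blue); there is no depth.
- arm.camera_model(name): a dict with "fx", "fy", "cx", "cy" (pixels), "k1" (the pictures are not rectified: a ray, as slopes to the right and down, at radius r is drawn at 1 + k1 r^2 times it, then the intrinsics apply), "R" (3x3) and "t" (3): a world point X has camera coordinates R X + t; the wrist camera has in their place "hand_eye" (4x4, takes a point from camera to tool coordinates, whose origin is the TCP and whose axes are the flange's). Camera axes: x right, y down, z forward; pixel columns grow to the right and rows downward; lengths in m; the calibration is good to about 2 mm. A picture is of the moment at which its call begins: read the wrist's pose just before it. camera_model takes no time and is no camera call.
- arm.close_job(): hands the job in; it is judged then, once.
The state is a dict: "t": time; "joint_positions": joint angles; "dq": joint speeds; "joint_torque": joint torques, N m; "tool_pos": TCP position; "tool_rot": TCP orientation; "contact_force": force on the tool from outside, world axes, zero at the start; "wrist_torque": the same for the moment, N m; "finger_gap": finger opening in m; "finger_force": force on a finger pad.
Only numpy, scipy, OpenCV 4.12 (cv2) and the standard library are available. Lean on these libraries where they do the work, as an engineer would, in place of code of your own. Each camera call takes 0.05 s, during which the arm holds its last target. There are 200 camera calls.

## Working session

There is one attempt and no reset: what is moved stays moved. The work goes in short steps, Python scripts to look and compute and a tool call to move; the robot and the scene stay as the last step left them, time stands still between calls to the robot, and variables do not carry over. Pictures are saved under pics/ and viewed, at most 10 in all, crops included, and the job is handed in when it is done.

Besides the shell and the picture viewer there is one more tool, called after ">>>" as name(argument=value, ...) on one line, values as JSON. step_arm: Moves the arm, as the interface text tells. Its arguments: {"type":"object","properties":{"increments":{"type":"array","items":{"type":"array","items":{"type":"number"}}},"grip":{"type":"number"},"force":{"type":"number"}},"required":["increments"]}

```bash
mkdir -p pics; cat > h.py <<'E'
import numpy as np, cv2
from workcell import arm
def save(n,f):
    im=arm.get_image(n); cv2.imwrite('pics/'+f,im[:,:,::-1]); return im
def ray(n,u,v,pose=None):
    m=arm.camera_model(n)
    d=np.array([[[u,v]]],float)
    K=np.array([[m['fx'],0,m['cx']],[0,m['fy'],m['cy']],[0,0,1]])
    p=cv2.undistortPoints(d,K,np.array([m['k1'],0,0,0.]))[0,0]
    d=np.array([p[0],p[1],1])
    if n=='wrist':
        H=np.array(m['hand_eye']); s=pose or arm.sense()
        R=np.array(s['tool_rot']); o=R@H[:3,3]+np.array(s['tool_pos']); return o,R@H[:3,:3]@d
    R=np.array(m['R']); return -R.T@np.array(m['t']),R.T@d
def onz(n,u,v,z,pose=None):
    o,d=ray(n,u,v,pose); return o+d*(z-o[2])/d[2]
def proj(n,X,pose=None):
    m=arm.camera_model(n); X=np.array(X,float)
    if n=='wrist':
        H=np.array(m['hand_eye']); s=pose or arm.sense()
        p=np.array(s['tool_rot']).T@(X-np.array(s['tool_pos'])); p=H[:3,:3].T@(p-H[:3,3])
    else: p=np.array(m['R'])@X+np.array(m['t'])
    x,y=p[0]/p[2],p[1]/p[2]; f=1+m['k1']*(x*x+y*y)
    return m['fx']*x*f+m['cx'],m['fy']*y*f+m['cy']
E
python3 - <<'E'
from h import *
a=save('scene','s0.png');b=save('top','t0.png')
for n in('scene','top'):
    m=arm.camera_model(n);print(n,m['fx'],-np.array(m['R']).T@np.array(m['t']),np.array(m['R'])[2])
print(arm.camera_model('wrist')); print(arm.sense())
E
```

```text
scene 471.9214907193275 [0.93485425 0.56694523 0.58847911] [-0.44460498 -0.67262999 -0.59151949]
top 380.88620997050265 [0.41892531 0.00374129 0.86747007] [ 0.15967771  0.02083663 -0.98694927]
{'fx': 362.1448564241886, 'fy': 362.1448564241886, 'cx': 279.07758590303763, 'cy': 212.49961725583069, 'k1': -0.04908184465057229, 'hand_eye': array([[-5.42635510e-04, -9.58947682e-01, -2.83582527e-01,
         7.87545842e-02],
       [ 9.99999815e-01, -4.42222939e-04, -4.18103150e-04,
         1.97471820e-04],
       [ 2.75532348e-04, -2.83582701e-01,  9.58947744e-01,
        -1.87287989e-01],
       [ 0.00000000e+00,  0.00000000e+00,  0.00000000e+00,
         1.00000000e+00]])}
{'t': 0.1, 'joint_positions': array([ 1.09207259,  0.46938298, -0.04859393,  1.53353528,  0.02411517,
        1.14096587, -0.0823074 ]), 'dq': array([-1.58003433e-03, -1.61121109e-03, -3.43384404e-05, -3.64591624e-03,
       -7.66452590e-04,  1.40854323e-03,  2.02049728e-04]), 'joint_torque': array([ 4.06312674e-04, -5.09166920e+01, -8.13492551e-02, -2.36829722e+01,
       -6.14704122e-02,  3.44775442e-02,  3.07270045e-05]), 'tool_pos': array([ 0.29326203, -0.60735231,  0.19660602]), 'tool_rot': array([[ 9.00512346e-01,  4.34829699e-01, -8.04364521e-04],
       [ 4.34830437e-01, -9.00511094e-01,  1.50377423e-03],
       [-7.04534790e-05, -1.70392944e-03, -9.99998546e-01]]), 'contact_force': array([-0.2670771 , -0.39421645,  0.05404024]), 'wrist_torque': array([ 0.00057392,  0.02590829, -0.03787678]), 'finger_force': 0.0, 'finger_gap': 0.08724106407588315}
```

View pics/t0.png

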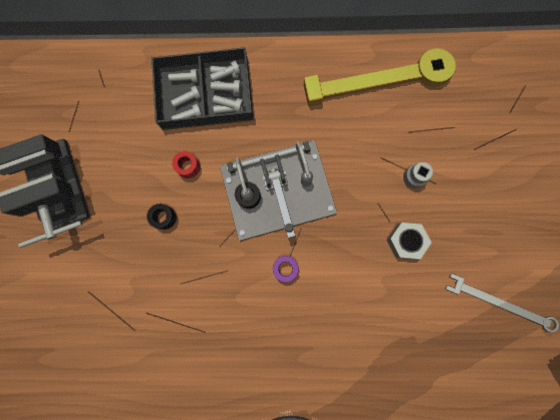

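View pics/s0.png

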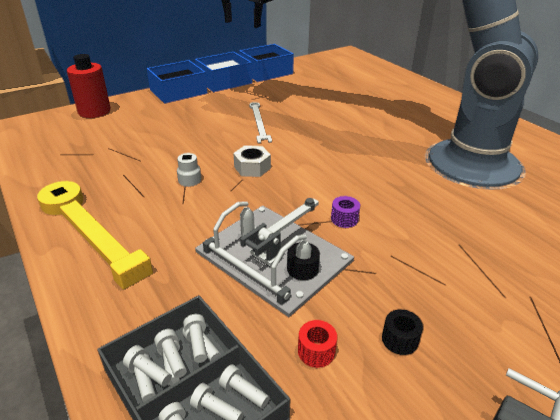

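Top view: loose black ring at (161,217). The look-alikes are red (186,164) and purple (286,269), and the black stack at (248,194) is already on its post. The only loose black ring is the stack. The empty post is at (307,178) and the lever tip near (291,235). I'll measure and confirm in an enlarged crop.

```bash
python3 - <<'E'
from h import *
im=cv2.imread('pics/t0.png'); 
hsv=cv2.cvtColor(im,cv2.COLOR_BGR2HSV)
# black ring
m=np.zeros(im.shape[:2],np.uint8); r=(slice(195,240),slice(138,186))
m[r]=(hsv[r][:,:,2]<55)*255
c=max(cv2.findContours(m,0,2)[0],key=cv2.contourArea); print('ring',cv2.minEnclosingCircle(c),cv2.boundingRect(c))
# bore/top ring centre
# plate
p=np.zeros_like(m); r=(slice(130,245),slice(212,345))
p[r]=((hsv[r][:,:,1]<60))*255
p=cv2.morphologyEx(p,cv2.MORPH_CLOSE,np.ones((9,9)));p=cv2.morphologyEx(p,cv2.MORPH_OPEN,np.ones((15,15)))
c=max(cv2.findContours(p,0,2)[0],key=cv2.contourArea)
q=np.array([onz('top',*x[0],0.012)[:2] for x in c],np.float32)
print('plate world',cv2.minAreaRect(q),cv2.boxPoints(cv2.minAreaRect(q)))
print(cv2.boxPoints(cv2.minAreaRect(c)))
for z in(.04,.02,.0): print(onz('top',161,217,z))
print('tip',onz('top',291,235,.06))
crop=np.hstack([cv2.resize(im[190:245,135:190],(385,385),interpolation=cv2.INTER_CUBIC),cv2.resize(im[130:250,212:345],(400,385),interpolation=cv2.INTER_CUBIC)])
cv2.imwrite('pics/c1.png',crop)
E
```

```text
ring ((161.875, 216.0), 14.440170288085938) (148, 204, 29, 26)
plate world ((0.5886527299880981, 0.026259079575538635), (0.19429585337638855, 0.22854956984519958), 15.278432846069336) [[ 0.46482578  0.11089556]
 [ 0.5250509  -0.1095763 ]
 [ 0.7124797  -0.0583774 ]
 [ 0.6522546   0.16209446]]
[[217.51712 164.23682]
 [314.6372  136.71945]
 [337.3068  216.72974]
 [240.1867  244.2471 ]]
[0.52410956 0.28172777 0.04      ]
[0.52665187 0.28844672 0.02      ]
[0.52919418 0.29516567 0.        ]
tip [ 0.48093146 -0.00343658  0.06      ]
```

View pics/c1.png

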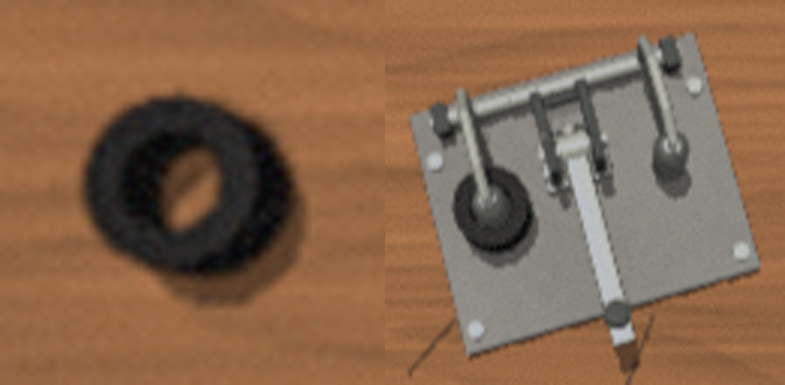

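Crop shows the loose, plain black stack (bore centre at top-view pixel ≈(159.5,216.4)) and the keeper, turned about 15°. I'll compute the keeper pose from the plate corners.

```bash
python3 - <<'E'
from h import *
P=[onz('top',u,v,.012)[:2] for u,v in((239.9,240.7),(336,213.5),(220.6,165.8),(314.1,140.3))]
fl,fr,bl,br=P;print(P)
print([np.linalg.norm(a-b) for a,b in((fl,fr),(bl,br),(fl,bl),(fr,br))])
C=sum(P)/4;y=(fl-fr)+(bl-br);th=np.arctan2(-y[0],y[1]);print(C,th)
ex=np.array([np.cos(th),np.sin(th)]);ey=np.array([-ex[1],ex[0]])
for n,k in(('lever75',(-75,0)),('lever65',(-65,0)),('btn',(-98,0)),('post',(0,-68))):
    w=C+(ex*k[0]+ey*k[1])/1000;print(n,w)
print('stack',onz('top',159.5,216.4,.04)); print('btn seen',onz('top',212+(617-385)/3.008,130+312/3.208,.068))
E
```

```text
[array([0.47263629, 0.11088987]), array([ 0.53244837, -0.10586405]), array([0.64612527, 0.15770584]), array([ 0.70493378, -0.0598793 ])]
[np.float64(0.2248549446205936), np.float64(0.22539239225017516), np.float64(0.17969464004188698), np.float64(0.1785099877615958)]
[0.58903593 0.02571309] 0.26660450656939366
lever75 [0.5166856  0.00595378]
lever65 [0.52633231 0.00858836]
btn [ 4.94498168e-01 -1.05737893e-04]
post [ 0.60695103 -0.03988454]
stack [0.52546655 0.28509574 0.04      ]
btn seen [4.96618959e-01 4.07240451e-04 6.80000000e-02]
```

>>> step_arm(increments=[[9.3,25.5,0,-0.0076],[9.3,25.5,0,-0.0076],[9.3,25.5,0,-0.0076],[9.3,25.5,0,-0.0076],[9.3,25.5,0,-0.0076],[9.3,25.5,0,-0.0076],[9.3,25.5,0,-0.0076],[9.3,25.5,0,-0.0076],[9.3,25.5,0,-0.0076],[9.3,25.5,0,-0.0076],[9.3,25.5,0,-0.0076],[9.3,25.5,0,-0.0076]], grip=-1, force=15)

```text
t: 1.1
tool_pos: [0.4051, -0.3004, 0.1973]
tool_rot: [[0.937, 0.351, -0.001], [0.351, -0.937, 0.0], [-0.0, -0.0, -1.0]]
contact_force: [0.8, 0.0, 0.2]
finger_gap: 0.0151
finger_force: 0.0
```

>>> step_arm(increments=[[9.3,25.5,0,-0.0076],[9.3,25.5,0,-0.0076],[9.3,25.5,0,-0.0076],[9.3,25.5,0,-0.0076],[9.3,25.5,0,-0.0076],[9.3,25.5,0,-0.0076],[9.3,25.5,0,-0.0076],[9.3,25.5,0,-0.0076],[9.3,25.5,0,-0.0076],[9.3,25.5,0,-0.0076],[9.3,25.5,0,-0.0076],[9.3,25.5,0,-0.0076]])

```text
t: 2.1
tool_pos: [0.5166, 0.0054, 0.1973]
tool_rot: [[0.965, 0.264, -0.001], [0.264, -0.965, -0.0], [-0.001, 0.0, -1.0]]
contact_force: [0.6, -0.0, -0.4]
finger_gap: 0.0004
finger_force: 0.0
```

>>> step_arm(increments=[[0,0,-10,0],[0,0,-10,0],[0,0,0,0]])

```text
t: 2.35
tool_pos: [0.5146, 0.0032, 0.1749]
tool_rot: [[0.965, 0.264, -0.005], [0.264, -0.965, -0.001], [-0.005, -0.001, -1.0]]
contact_force: [-0.5, -0.7, -0.2]
finger_gap: 0.0002
finger_force: 0.0
```

```bash
python3 - <<'E'
from h import *
s=arm.sense();print(s['tool_pos'],s['tool_rot'],s['contact_force'],s['t'])
im=save('wrist','w1.png')
E
```

```text
[0.51456692 0.00319457 0.17494832] [[ 9.64518296e-01  2.63961310e-01 -5.37426622e-03]
 [ 2.63960776e-01 -9.64533065e-01 -8.21384702e-04]
 [-5.40047126e-03 -6.26354907e-04 -9.99985221e-01]] [-0.49766164 -0.69147334 -0.21319203] 2.35
```

View pics/w1.png

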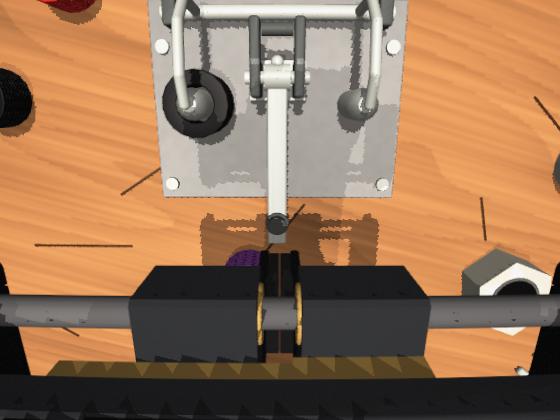

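Wrist view: lever vertical in the picture, button at (277.5,223), plate screws at (172,184), (382,185), (162,47), (394,47).

```bash
python3 - <<'E'
from h import *
b=[onz('wrist',u,v,.014)[:2] for u,v in((172,184),(382,185),(162,47),(394,47))]
C=sum(b)/4;y=(b[0]-b[1])+(b[2]-b[3]);th=np.arctan2(-y[0],y[1]);print(b,C,th)
ex=np.array([np.cos(th),np.sin(th)]);ey=np.array([-ex[1],ex[0]])
for n,k in(('lever75',(-75,0)),('btn',(-98,0)),('post',(0,-68))):print(n,C+(ex*k[0]+ey*k[1])/1000)
for z in(.058,.068,.078):print('btn seen',onz('wrist',277.5,222,z))
E
```

```text
[array([0.49136132, 0.10591163]), array([ 0.54476222, -0.09440084]), array([0.61277474, 0.13819845]), array([ 0.66728255, -0.06258688])] [0.57904521 0.02178059] 0.26281070110054966
lever75 [0.50662044 0.00229591]
btn [ 0.48441018 -0.0036794 ]
post [ 0.59671132 -0.04388453]
btn seen [ 0.49465924 -0.00130233  0.058     ]
btn seen [ 4.97848767e-01 -4.89496322e-04  6.80000000e-02]
btn seen [5.01038295e-01 3.23340337e-04 7.80000000e-02]
```

>>> step_arm(increments=[[4.5,1.5,-15,0],[4.5,1.5,-15,0],[0,0,-15,0],[0,0,-15,0],[0,0,-15,0],[0,0,-10,0],[0,0,-7,0],[0,0,0,0],[0,0,0,0]])

```text
t: 3.15
tool_pos: [0.5259, 0.0067, 0.0858]
tool_rot: [[0.965, 0.264, 0.0], [0.264, -0.965, -0.0], [0.0, 0.0, -1.0]]
contact_force: [0.5, 0.7, 0.6]
finger_gap: 0.0006
finger_force: 0.0
```

>>> step_arm(increments=[[0,0,-3,0],[0,0,-3,0],[0,0,-3,0],[0,0,0,0]])

```text
t: 3.48
tool_pos: [0.5254, 0.0071, 0.0763]
tool_rot: [[0.964, 0.264, -0.0], [0.264, -0.964, -0.0], [-0.001, 0.0, -1.0]]
contact_force: [0.3, 0.2, -0.8]
finger_gap: 0.0001
finger_force: 0.0
```

>>> step_arm(increments=[[0,0,-2,0],[0,0,-2,0],[0,0,-2,0],[0,0,0,0]])

```text
t: 3.82
tool_pos: [0.5254, 0.0071, 0.0701]
tool_rot: [[0.964, 0.264, -0.001], [0.264, -0.964, -0.0], [-0.001, -0.0, -1.0]]
contact_force: [-0.1, 0.5, 0.2]
finger_gap: 0.0003
finger_force: 0.0
```

>>> step_arm(increments=[[0,0,-1.5,0],[0,0,-1.5,0],[0,0,0,0]])

```text
t: 4.07
tool_pos: [0.5255, 0.0071, 0.0673]
tool_rot: [[0.964, 0.264, -0.0], [0.264, -0.964, -0.0], [-0.0, -0.0, -1.0]]
contact_force: [0.1, 0.9, 0.8]
finger_gap: 0.0001
finger_force: 0.0
```

>>> step_arm(increments=[[0,0,-1.5,0],[0,0,-1.5,0],[0,0,0,0]])

```text
t: 4.32
tool_pos: [0.5255, 0.0071, 0.0643]
tool_rot: [[0.964, 0.264, -0.0], [0.264, -0.964, -0.0], [-0.0, -0.0, -1.0]]
contact_force: [-0.6, -0.1, -0.7]
finger_gap: 0.0005
finger_force: 0.0
```

>>> step_arm(increments=[[0,0,-1.5,0],[0,0,-1.5,0],[0,0,0,0]])

```text
t: 4.57
tool_pos: [0.5255, 0.0071, 0.0613]
tool_rot: [[0.964, 0.264, -0.0], [0.264, -0.964, -0.0], [-0.0, -0.0, -1.0]]
contact_force: [-0.4, 0.3, 0.1]
finger_gap: 0.0003
finger_force: 0.0
```

>>> step_arm(increments=[[0,0,-1.5,0],[0,0,-1.5,0],[0,0,0,0]])

```text
t: 4.82
tool_pos: [0.5255, 0.0071, 0.0582]
tool_rot: [[0.964, 0.264, -0.0], [0.264, -0.964, -0.0], [-0.0, -0.0, -1.0]]
contact_force: [0.6, -0.5, 0.1]
finger_gap: 0.0001
finger_force: 0.0
```

>>> step_arm(increments=[[0,0,-1.5,0],[0,0,-1.5,0],[0,0,0,0]])

```text
t: 5.07
tool_pos: [0.5255, 0.0071, 0.0553]
tool_rot: [[0.964, 0.264, -0.0], [0.264, -0.964, -0.0], [-0.0, -0.0, -1.0]]
contact_force: [-0.1, 0.2, 0.2]
finger_gap: 0.0004
finger_force: 0.0
```

>>> step_arm(increments=[[0,0,-1.5,0],[0,0,-1.5,0],[0,0,0,0]])

```text
t: 5.32
tool_pos: [0.5255, 0.0071, 0.0523]
tool_rot: [[0.964, 0.264, -0.001], [0.264, -0.964, -0.0], [-0.001, -0.0, -1.0]]
contact_force: [0.1, -0.2, -0.1]
finger_gap: 0.0
finger_force: 0.0
```

>>> step_arm(increments=[[0,0,-1.5,0],[0,0,-1,0],[0,0,0,0]])

```text
t: 5.57
tool_pos: [0.5256, 0.0071, 0.0499]
tool_rot: [[0.964, 0.264, -0.0], [0.264, -0.964, -0.0], [-0.0, -0.0, -1.0]]
contact_force: [0.2, -0.1, 0.4]
finger_gap: 0.0004
finger_force: 0.0
```

>>> step_arm(increments=[[0,0,-1.5,0],[0,0,0,0]])

```text
t: 5.73
tool_pos: [0.5256, 0.0071, 0.0483]
tool_rot: [[0.964, 0.264, -0.0], [0.264, -0.964, -0.0], [-0.0, 0.0, -1.0]]
contact_force: [-0.4, 0.0, 0.8]
finger_gap: 0.0006
finger_force: 0.0
```

>>> step_arm(increments=[[0,0,-1.5,0],[0,0,0,0]])

```text
t: 5.9
tool_pos: [0.5256, 0.0071, 0.0469]
tool_rot: [[0.964, 0.264, -0.0], [0.264, -0.964, -0.0], [-0.0, 0.0, -1.0]]
contact_force: [-0.5, 0.5, 0.9]
finger_gap: 0.0004
finger_force: 0.0
```

```bash
python3 - <<'E'
from h import *
a=save('wrist','w2.png');b=save('scene','s2.png')
c=cv2.resize(b[150:320,190:360],(420,420))
cv2.imwrite('pics/m2.png',np.hstack([cv2.resize(a,(380,420))*1,c])[:,:,::-1])
E
```

```text
(no output)
```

View pics/m2.png

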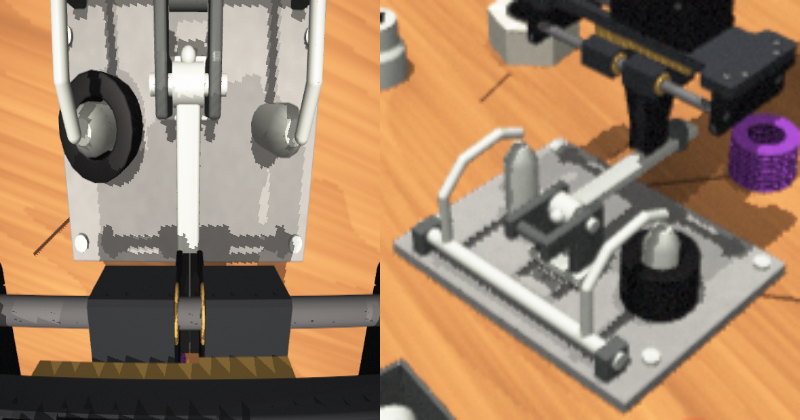

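The fingers sit right over the lever in the wrist view, hiding it below (188,250). I'll check their height by triangulating the button from the first views.

```bash
python3 - <<'E'
from h import *
pose={'tool_pos':[0.51456692,0.00319457,0.17494832],'tool_rot':[[ 9.64518296e-01,2.63961310e-01,-5.37426622e-03],[2.63960776e-01,-9.64533065e-01,-8.21384702e-04],[-5.40047126e-03,-6.26354907e-04,-9.99985221e-01]]}
def tri(L):
    A=0;b=0
    for o,d in L:
        d=d/np.linalg.norm(d);P=np.eye(3)-np.outer(d,d);A=A+P;b=b+P@o
    return np.linalg.solve(A,b)
print('btn z cands top',[onz('top',289.1,227.3,z).round(4) for z in(.05,.07)])
rs=ray('scene',313,203);rt=ray('top',289.1,227.3);rw=ray('wrist',277.5,222,pose)
print(tri([rs,rt]),tri([rs,rw]),tri([rs,rt,rw]))
print('tcp in scene',proj('scene',arm.sense()['tool_pos']),arm.sense()['tool_pos'])
s=cv2.imread('pics/s2.png'); x,y=map(int,(0,0))
p=proj('scene',arm.sense()['tool_pos']); print('crop px',190-190+(p[0]-190)*420/170+380,(p[1]-150)*420/170)
E
```

```text
btn z cands top [array([4.983e-01, 4.000e-04, 5.000e-02]), array([0.4963, 0.0005, 0.07  ])]
[0.4942144  0.00239403 0.06911564] [0.49392989 0.00146935 0.06689066] [0.49513851 0.00143078 0.0679852 ]
tcp in scene (np.float64(298.65394447045554), np.float64(218.90257424000782)) [0.52569645 0.00713611 0.04700479]
crop px 648.4391569270078 170.22988929884286
```

>>> step_arm(increments=[[0,0,-1,0],[0,0,0,0]])

```text
t: 6.17
tool_pos: [0.5257, 0.0071, 0.046]
tool_rot: [[0.964, 0.264, -0.0], [0.264, -0.964, -0.0], [-0.0, 0.0, -1.0]]
contact_force: [-0.2, 0.4, 0.1]
finger_gap: 0.0004
finger_force: 0.0
```

```bash
python3 - <<'E'
from h import *
a=cv2.imread('pics/w2.png');b=save('scene','s3.png')[:,:,::-1]
c=cv2.resize(b[175:245,265:335],(400,400),interpolation=cv2.INTER_NEAREST)
cv2.imwrite('pics/m3.png',np.hstack([cv2.resize(a[200:300,230:330],(400,400),interpolation=cv2.INTER_NEAREST),c]))
E
```

```text
(no output)
```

View pics/m3.png

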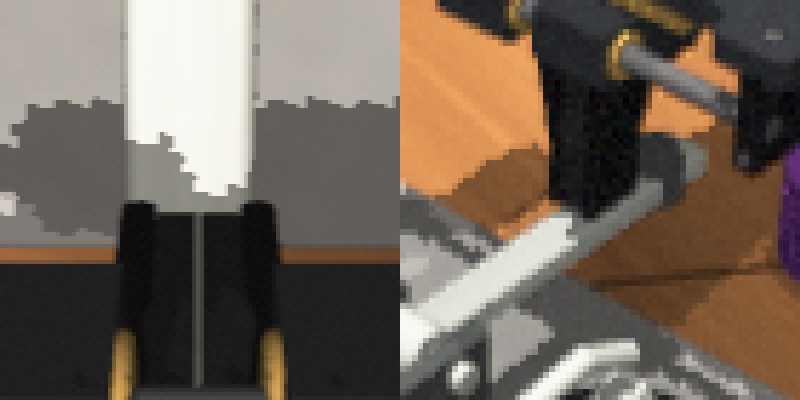

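Left half: closed fingertips (rows 251+) over the lever. Right half: the fingers' nearest bottom corner is at scene pixel (298.2,213.1), on the lever. I'll check the height that corner implies.

```bash
python3 - <<'E'
from h import *
for z in(.046,.055,.06,.065):print(z,proj('scene',[.532,.020,z]),proj('scene',[.5257,.0071,z]))
s=arm.sense();print(s['contact_force'],s['wrist_torque'],s['joint_torque'],s['tool_pos'],s['finger_gap'])
E
```

```text
0.046 (np.float64(299.79294313894314), np.float64(224.11088782195048)) (np.float64(298.6231370175099), np.float64(219.31785373830402))
0.055 (np.float64(299.96637262412247), np.float64(220.26416497654816)) (np.float64(298.7871398771282), np.float64(215.49239349316713))
0.06 (np.float64(300.0636434025844), np.float64(218.10648867486785)) (np.float64(298.8791119961028), np.float64(213.34691936233446))
0.065 (np.float64(300.16158053710194), np.float64(215.9339014963447)) (np.float64(298.97170576624177), np.float64(211.1868188233899))
[ 0.08038703  0.33579228 -0.85803607] [-0.00528806  0.0271252  -0.02234062] [-4.59967239e-03 -4.13843143e+01 -2.92990990e+00 -1.68686771e+01
 -1.27756505e-02 -8.33218591e-02 -1.84779972e-03] [0.52567398 0.00715188 0.04600591] 0.0006201051579313898
```

The pictures show the lever at its nominal height, while the fingers pass lower without force. So the real lever is lower, and I'll keep feeling for it.

>>> step_arm(increments=[[0,0,-1,0],[0,0,0,0]])

```text
t: 6.38
tool_pos: [0.5256, 0.0071, 0.0449]
tool_rot: [[0.964, 0.264, -0.0], [0.264, -0.964, -0.0], [-0.0, 0.0, -1.0]]
contact_force: [0.2, -0.2, -0.3]
finger_gap: 0.0002
finger_force: 0.0
```

>>> step_arm(increments=[[0,0,-1,0],[0,0,0,0]])

```text
t: 6.55
tool_pos: [0.5256, 0.0071, 0.0439]
tool_rot: [[0.964, 0.264, -0.0], [0.264, -0.964, -0.0], [-0.0, 0.0, -1.0]]
contact_force: [-0.1, -0.1, 0.9]
finger_gap: 0.0006
finger_force: 0.0
```

>>> step_arm(increments=[[0,0,-1,0],[0,0,0,0]])

```text
t: 6.72
tool_pos: [0.5257, 0.0071, 0.0437]
tool_rot: [[0.964, 0.264, -0.0], [0.264, -0.964, -0.0], [-0.0, 0.0, -1.0]]
contact_force: [-1.7, -0.2, 5.0]
finger_gap: 0.0008
finger_force: 2.9
```

Contact at TCP z ≈ 0.0437 = lever top. Next I back off, open, shift to 95 mm and go down to pinch.

>>> step_arm(increments=[[-3.5,-0.9,6,0],[-3.5,-0.9,6,0],[0,0,0,0],[0,0,0,0],[0,0,0,0],[0,0,0,0]], grip=0)

```text
t: 7.22
tool_pos: [0.5187, 0.0053, 0.055]
tool_rot: [[0.964, 0.264, -0.0], [0.264, -0.964, -0.0], [-0.0, 0.0, -1.0]]
contact_force: [-0.4, 0.0, -0.3]
finger_gap: 0.0328
finger_force: 0.0
```

>>> step_arm(increments=[[0,0,-8,0],[0,0,-8,0],[0,0,-8,0],[0,0,-8,0],[0,0,0,0]])

```text
t: 7.63
tool_pos: [0.517, 0.0053, 0.0208]
tool_rot: [[0.964, 0.264, -0.004], [0.264, -0.964, -0.0], [-0.004, -0.001, -1.0]]
contact_force: [-0.7, -0.3, 0.3]
finger_gap: 0.0434
finger_force: 0.0
```

>>> step_arm(increments=[[0,0,0,0],[0,0,0,0],[0,0,0,0],[0,0,0,0],[0,0,0,0],[0,0,0,0],[0,0,0,0]], grip=-1, force=30)

```text
t: 8.22
tool_pos: [0.5187, 0.0064, 0.0234]
tool_rot: [[0.964, 0.265, 0.0], [0.265, -0.964, 0.001], [0.001, -0.001, -1.0]]
contact_force: [-2.0, 3.5, 1.5]
finger_gap: 0.0158
finger_force: 30.0
```

>>> step_arm(increments=[[0.3,0.1,7.6,0],[0.9,0.2,7.5,0],[1.4,0.4,7.5,0],[2.0,0.6,7.3,0],[2.6,0.7,7.1,0],[3.1,0.8,6.9,0],[0,0,0,0]])

```text
t: 8.8
tool_pos: [0.5293, 0.0093, 0.0688]
tool_rot: [[0.964, 0.265, 0.0], [0.265, -0.964, 0.001], [0.001, -0.001, -1.0]]
contact_force: [-0.8, 5.1, -0.4]
finger_gap: 0.0156
finger_force: 30.0
```

>>> step_arm(increments=[[3.7,1.0,6.6,0],[4.2,1.1,6.3,0],[4.6,1.3,5.9,0],[5.0,1.4,5.5,0],[5.5,1.5,5.1,0],[5.5,1.5,4.2,0],[0,0,0,0],[0,0,0,0]])

```text
t: 9.47
tool_pos: [0.5569, 0.0167, 0.1014]
tool_rot: [[0.964, 0.265, -0.001], [0.265, -0.964, 0.0], [-0.001, -0.001, -1.0]]
contact_force: [-2.2, 5.1, 2.2]
finger_gap: 0.0156
finger_force: 30.0
```

>>> step_arm(increments=[[0,0,0,0],[0,0,0,0],[0,0,0,0],[0,0,0,0],[0,0,10,0],[0,0,20,0],[0,0,30,0],[0,0,30,0],[0,0,30,0],[0,0,10,0]], grip=0)

```text
t: 10.3
tool_pos: [0.5602, 0.016, 0.2363]
tool_rot: [[0.965, 0.264, 0.009], [0.264, -0.965, -0.0], [0.009, 0.002, -1.0]]
contact_force: [1.5, -0.0, 0.4]
finger_gap: 0.0436
finger_force: 0.0
```

```bash
python3 - <<'E'
from h import *
s=arm.sense();print(s['tool_pos'],s['contact_force'],s['t'])
a=save('scene','s4.png')[:,:,::-1];b=save('top','t4.png')[:,:,::-1]
cv2.imwrite('pics/m4.png',np.hstack([cv2.resize(a[130:330,170:370],(400,400)),cv2.resize(b[120:260,140:350],(400,400))]))
E
```

```text
[0.56022743 0.01604301 0.2362516 ] [ 1.50660249 -0.04474519  0.41101423] 10.3
```

View pics/m4.png

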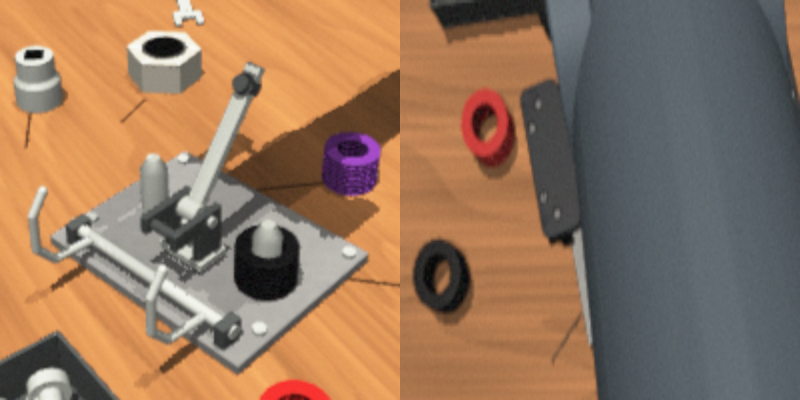

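Scene: lever up, both arches swung open behind the shaft. Now on to the stack.

```bash
python3 -c "
from h import *
print(arm.sense()['joint_positions'])"
```

```text
[ 0.20848292  0.27260694 -0.38404465  1.75438985  0.11317861  1.13024679
 -1.51431492]
```

>>> step_arm(increments=[[-2.7,20.7,0,-0.121],[-2.7,20.7,0,-0.121],[-2.7,20.7,0,-0.121],[-2.7,20.7,0,-0.121],[-2.7,20.7,0,-0.121],[-2.7,20.7,0,-0.121]], grip=1)

```text
t: 10.9
tool_pos: [0.54, 0.1404, 0.2284]
tool_rot: [[0.894, -0.448, -0.004], [-0.448, -0.894, -0.001], [-0.003, 0.003, -1.0]]
contact_force: [0.4, 0.4, -0.3]
finger_gap: 0.0758
finger_force: 0.0
```

```bash
python3 -c "
from h import *
print(arm.sense()['joint_positions'])"
```

```text
[-0.06167654  0.27411443 -0.32987888  1.75935914  0.09719457  1.12796944
 -2.45776996]
```

Joint 7 runs towards its limit this way, so I'll turn the other way (+2.30 rad).

>>> step_arm(increments=[[-0.8,7.6,0,0.121],[-0.8,7.6,0,0.121],[-0.8,7.6,0,0.121],[-0.8,7.6,0,0.121],[-0.8,7.6,0,0.121],[-0.8,7.6,0,0.121],[-0.8,7.6,0,0.121],[-0.8,7.6,0,0.121],[-0.8,7.6,0,0.121],[-0.8,7.6,0,0.121],[-0.8,7.6,0,0.121],[-0.8,7.6,0,0.121]])

```text
t: 11.9
tool_pos: [0.5307, 0.2308, 0.2284]
tool_rot: [[0.541, 0.841, -0.003], [0.841, -0.541, -0.002], [-0.003, -0.002, -1.0]]
contact_force: [-0.2, -0.6, 0.5]
finger_gap: 0.0867
finger_force: 0.0
```

>>> step_arm(increments=[[-0.8,7.6,-5,0.121],[-0.8,7.6,-5,0.121],[-0.8,7.6,-5,0.121],[-0.8,7.6,-5,0.121],[-0.8,7.6,-5,0.121],[-0.8,7.6,-5,0.121],[-0.8,7.6,-5,0.121],[0,0,0,0],[0,0,0,0]])

```text
t: 12.65
tool_pos: [0.5252, 0.2839, 0.1937]
tool_rot: [[-0.264, 0.964, -0.003], [0.964, 0.264, -0.001], [-0.0, -0.003, -1.0]]
contact_force: [0.8, -0.7, 0.4]
finger_gap: 0.087
finger_force: 0.0
```

```bash
python3 - <<'E'
from h import *
s=arm.sense();print(s['tool_pos'],s['tool_rot'][:2,0],s['joint_positions'][6])
im=save('wrist','w5.png')
print('expect',proj('wrist',[.5255,.285,.04],s),onz('wrist',*proj('wrist',[.5255,.285,.04],s),.04,s))
hsv=cv2.cvtColor(im,cv2.COLOR_RGB2HSV);m=(hsv[:,:,2]<60).astype(np.uint8)*255
m[250:]=0
m=cv2.morphologyEx(m,cv2.MORPH_OPEN,np.ones((3,3)))
for c in cv2.findContours(m,0,2)[0]:
    if cv2.contourArea(c)>300:
        print(cv2.contourArea(c),cv2.boundingRect(c),cv2.minEnclosingCircle(c))
E
```

```text
[0.52516723 0.28389897 0.19373237] [-0.26425905  0.96445168] -0.6053741611538734
expect (np.float64(279.39882835506205), np.float64(188.67498441848772)) [0.5255 0.285  0.04  ]
1336.5 (460, 218, 100, 32) ((509.5, 241.5), 50.06505584716797)
2580.0 (255, 155, 57, 60) ((283.0, 184.5932159423828), 30.012746810913086)
512.0 (333, 0, 118, 10) ((391.5, 3.5), 58.604705810546875)
```

View pics/w5.png

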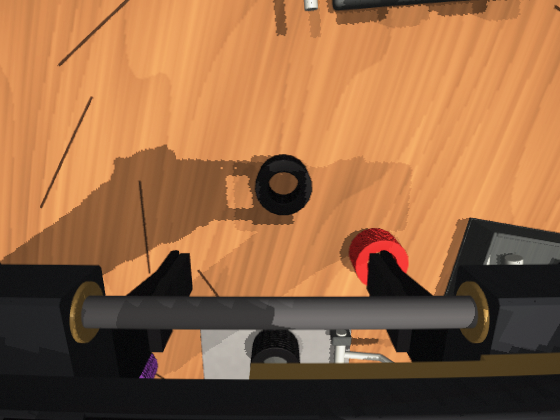

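Wrist view: stack top circle at about (283.5,186.5). The red ring at (378,255) is clear of the fingers. The stack works out at about (0.529,0.288).

>>> step_arm(increments=[[1.5,2,-20,0],[2,2,-20,0],[0,0,-20,0],[0,0,-20,0],[0,0,-20,0],[0,0,-20,0],[0,0,-20,0],[0,0,-17,0],[0,0,-12,0],[0,0,-8,0],[0,0,0,0],[0,0,0,0]])

```text
t: 13.7
tool_pos: [0.5299, 0.2886, 0.0189]
tool_rot: [[-0.266, 0.964, 0.0], [0.964, 0.266, 0.0], [0.0, 0.0, -1.0]]
contact_force: [-0.5, 0.3, -0.1]
finger_gap: 0.0871
finger_force: 0.0
```

>>> step_arm(increments=[[0,0,0,0],[0,0,0,0],[0,0,0,0],[0,0,0,0],[0,0,0,0],[0,0,0,0],[0,0,0,0],[0,0,0,0]], grip=-1, force=25)

```text
t: 14.37
tool_pos: [0.5296, 0.2885, 0.0186]
tool_rot: [[-0.266, 0.964, 0.0], [0.964, 0.266, 0.0], [0.0, 0.0, -1.0]]
contact_force: [0.4, -1.3, -0.0]
finger_gap: 0.0417
finger_force: 0.0
```

```bash
python3 - <<'E'
from h import *
a=save('wrist','w6.png')[:,:,::-1];b=save('scene','s6.png')[:,:,::-1]
print(arm.sense()['finger_gap'],arm.sense()['finger_force'])
cv2.imwrite('pics/m6.png',np.hstack([cv2.resize(a,(400,400)),cv2.resize(b[260:400,330:470],(400,400))]))
E
```

```text
0.03347886066156546 0.0
```

View pics/m6.png

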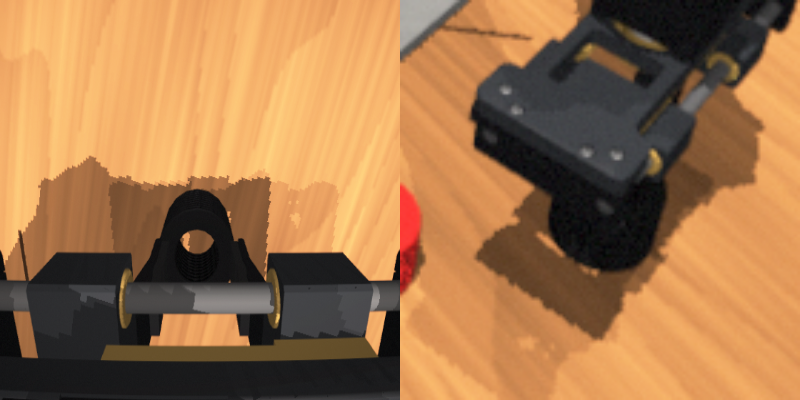

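The stack is centred between the fingers, yet they close without force. The tips seem to be above the stack, so the reported z would read low (also consistent with the low lever contact). I'll probe downwards gently with the gap held over the annulus.

>>> step_arm(increments=[[0,0,0,0],[0,0,0,0],[0,0,-1.5,0],[0,0,0,0]], grip=0)

```text
t: 14.8
tool_pos: [0.5295, 0.2884, 0.0168]
tool_rot: [[-0.266, 0.964, -0.0], [0.964, 0.266, -0.0], [-0.0, -0.0, -1.0]]
contact_force: [-0.1, -0.2, -0.3]
finger_gap: 0.0427
finger_force: 0.0
```

>>> step_arm(increments=[[0,0,-1.5,0],[0,0,0,0]])

```text
t: 14.97
tool_pos: [0.5297, 0.2886, 0.0156]
tool_rot: [[-0.266, 0.964, 0.0], [0.964, 0.266, 0.0], [0.0, 0.0, -1.0]]
contact_force: [-0.7, 0.9, 0.4]
finger_gap: 0.0435
finger_force: 0.0
```

>>> step_arm(increments=[[0,0,-1.5,0],[0,0,0,0]])

```text
t: 15.13
tool_pos: [0.5298, 0.2887, 0.0154]
tool_rot: [[-0.266, 0.964, 0.001], [0.964, 0.266, -0.001], [-0.001, 0.0, -1.0]]
contact_force: [-2.6, -1.8, 10.2]
finger_gap: 0.0434
finger_force: 5.0
```

Contact with the stack top (true 0.040) at reported 0.0155, so the true tip is about 24.5 mm above the reported z. The lever top is therefore at about 0.068, within the stated range. Re-grasping lower.

>>> step_arm(increments=[[0,0,4,0],[0,0,4,0],[0,0,0,0],[0,0,0,0],[0,0,0,0],[0,0,0,0],[0,0,0,0],[0,0,0,0],[0,0,0,0]], grip=1)

```text
t: 15.88
tool_pos: [0.5296, 0.2885, 0.0219]
tool_rot: [[-0.266, 0.964, -0.0], [0.964, 0.266, -0.0], [0.0, -0.0, -1.0]]
contact_force: [0.4, -0.0, 1.2]
finger_gap: 0.0859
finger_force: 0.0
```

>>> step_arm(increments=[[0,0,-7,0],[0,0,-7,0],[0,0,-7,0],[0,0,-6,0],[0,0,-4,0],[0,0,0,0],[0,0,0,0]])

```text
t: 16.47
tool_pos: [0.5294, 0.2885, -0.0093]
tool_rot: [[-0.267, 0.964, -0.001], [0.964, 0.267, -0.0], [-0.0, -0.001, -1.0]]
contact_force: [0.8, -0.1, 0.6]
finger_gap: 0.0869
finger_force: 0.0
```

>>> step_arm(increments=[[0,0,0,0],[0,0,0,0],[0,0,0,0],[0,0,0,0],[0,0,0,0],[0,0,0,0],[0,0,0,0],[0,0,0,0]], grip=-1, force=25)

```text
t: 17.13
tool_pos: [0.5282, 0.2881, -0.0089]
tool_rot: [[-0.267, 0.964, -0.002], [0.964, 0.267, -0.002], [-0.001, -0.003, -1.0]]
contact_force: [-4.6, -2.0, 5.3]
finger_gap: 0.0544
finger_force: 25.0
```

>>> step_arm(increments=[[0,0,3,0],[0,0,6,0],[0,0,15,0],[0,0,20,0],[0,0,25,0],[0,0,30,0],[0,0,30,0],[0,0,25,0],[0,0,10,0],[0,0,0,0]])

```text
t: 17.97
tool_pos: [0.5313, 0.2898, 0.1585]
tool_rot: [[-0.266, 0.964, 0.006], [0.964, 0.266, 0.003], [0.001, 0.007, -1.0]]
contact_force: [0.4, 0.1, -6.8]
finger_gap: 0.0547
finger_force: 25.0
```

```bash
python3 - <<'E'
from h import *
s=arm.sense();print(s['tool_pos'],s['contact_force'],s['finger_gap'])
a=save('wrist','w7.png')[:,:,::-1]
for f in('w6','w7'):
    v=cv2.imread('pics/%s.png'%f).max(2)
    print(f,'col',[(r,v[r,279]) for r in range(180,330,3)])
    print('row250',[(c,v[250,c]) for c in range(220,345,4)])
E
```

```text
[0.53129771 0.28983185 0.15846917] [ 0.40294401  0.1348749  -6.8479678 ] 0.054652554439098076
w6 col [(180, np.uint8(252)), (183, np.uint8(252)), (186, np.uint8(251)), (189, np.uint8(173)), (192, np.uint8(174)), (195, np.uint8(172)), (198, np.uint8(149)), (201, np.uint8(15)), (204, np.uint8(19)), (207, np.uint8(21)), (210, np.uint8(19)), (213, np.uint8(18)), (216, np.uint8(25)), (219, np.uint8(32)), (222, np.uint8(23)), (225, np.uint8(21)), (228, np.uint8(21)), (231, np.uint8(19)), (234, np.uint8(19)), (237, np.uint8(19)), (240, np.uint8(21)), (243, np.uint8(125)), (246, np.uint8(125)), (249, np.uint8(123)), (252, np.uint8(122)), (255, np.uint8(122)), (258, np.uint8(121)), (261, np.uint8(120)), (264, np.uint8(120)), (267, np.uint8(15)), (270, np.uint8(9)), (273, np.uint8(13)), (276, np.uint8(12)), (279, np.uint8(14)), (282, np.uint8(17)), (285, np.uint8(14)), (288, np.uint8(9)), (291, np.uint8(5)), (294, np.uint8(4)), (297, np.uint8(48)), (300, np.uint8(74)), (303, np.uint8(94)), (306, np.uint8(109)), (309, np.uint8(120)), (312, np.uint8(132)), (315, np.uint8(139)), (318, np.uint8(14
[... 1832 characters left out ...]
p.uint8(122))]
row250 [(220, np.uint8(251)), (224, np.uint8(252)), (228, np.uint8(67)), (232, np.uint8(16)), (236, np.uint8(18)), (240, np.uint8(18)), (244, np.uint8(23)), (248, np.uint8(19)), (252, np.uint8(20)), (256, np.uint8(18)), (260, np.uint8(21)), (264, np.uint8(22)), (268, np.uint8(20)), (272, np.uint8(18)), (276, np.uint8(22)), (280, np.uint8(18)), (284, np.uint8(21)), (288, np.uint8(21)), (292, np.uint8(22)), (296, np.uint8(19)), (300, np.uint8(16)), (304, np.uint8(21)), (308, np.uint8(19)), (312, np.uint8(19)), (316, np.uint8(22)), (320, np.uint8(18)), (324, np.uint8(14)), (328, np.uint8(13)), (332, np.uint8(225)), (336, np.uint8(227)), (340, np.uint8(229)), (344, np.uint8(235))]
```

The stack is lifted (≈7 N) and, reading the wrist picture with this tip offset, centred in the fingers to within about 2 mm. Next I refine the post position from the plate edges in the earlier wrist picture.

```bash
python3 - <<'E'
from h import *
pose={'tool_pos':[0.51456692,0.00319457,0.17494832],'tool_rot':[[ 9.64518296e-01,2.63961310e-01,-5.37426622e-03],[2.63960776e-01,-9.64533065e-01,-8.21384702e-04],[-5.40047126e-03,-6.26354907e-04,-9.99985221e-01]]}
hsv=cv2.cvtColor(cv2.imread('pics/w1.png'),cv2.COLOR_BGR2HSV);S=(hsv[:,:,1]<70)
L=[(next(c for c in range(130,220) if S[r,c:c+4].all()),r) for r in(70,100,150,175,190)]
Rr=[(next(c for c in range(430,340,-1) if S[r,c-4:c].all()),r) for r in(70,100,150,175,190)]
F=[(c,next(r for r in range(215,180,-1) if S[r-4:r,c].all())) for c in(190,210,230,330,350,370)]
W=lambda l:np.array([onz('wrist',u,v,.012,pose)[:2] for u,v in l])
print(L,Rr,F)
l,r,f=W(L),W(Rr),W(F)
d=np.polyfit(f[:,1],f[:,0],1);th=-np.arctan(d[0]);
ex=np.array([np.cos(th),np.sin(th)]);ey=np.array([-ex[1],ex[0]])
yl,yr=(l@ey),(r@ey);xf=(f@ex).mean()
print(th,'yl',yl,'yr',yr,'width',yl.mean()-yr.mean())
C=ex*(xf+.09)+ey*(yl.mean()+yr.mean())/2
print('C',C,'post',C-ey*.068,'lever r118',C-.098*ex,'r95',C-.075*ex)
E
```

```text
[(153, 70), (155, 100), (159, 150), (161, 175), (163, 190)] [(403, 70), (400, 100), (396, 150), (394, 175), (392, 190)] [(190, 197), (210, 197), (230, 197), (330, 198), (350, 198), (370, 198)]
0.2596364997088906 yl [-0.0138553  -0.01358518 -0.01357787 -0.01348964 -0.01421293] yr [-0.24213882 -0.24179589 -0.24234236 -0.2427123  -0.24216325] width 0.22848633892144324
C [0.59074106 0.02449412] post [ 0.60819865 -0.04122675] lever r118 [ 0.49602569 -0.00066535] r95 [0.5182548  0.00523942]
```

>>> step_arm(increments=[[0,0,20,0],[0,0,20,0],[5.5,-23.5,20,0],[5.5,-23.5,0,0],[5.5,-23.5,0,0],[5.5,-23.5,0,0],[5.5,-23.5,0,0],[5.5,-23.5,0,0],[5.5,-23.5,0,0],[5.5,-23.5,0,0],[5.5,-23.5,0,0],[5.5,-23.5,0,0]])

```text
t: 19.02
tool_pos: [0.5832, 0.0517, 0.2123]
tool_rot: [[-0.266, 0.964, -0.005], [0.964, 0.266, -0.001], [0.001, -0.005, -1.0]]
contact_force: [1.2, -0.2, -6.9]
finger_gap: 0.055
finger_force: 25.0
```

>>> step_arm(increments=[[5.5,-23.5,0,0],[5.5,-23.5,0,0],[5.5,-23.5,0,0],[5.5,-23.5,0,0],[0,0,0,0],[0,0,0,0],[0,0,0,0],[0,0,0,0]])

```text
t: 19.68
tool_pos: [0.6057, -0.039, 0.2139]
tool_rot: [[-0.268, 0.963, -0.002], [0.963, 0.268, 0.001], [0.002, -0.002, -1.0]]
contact_force: [0.9, 0.5, -5.7]
finger_gap: 0.0549
finger_force: 25.0
```

>>> step_arm(increments=[[1,-0.5,-20,0],[1,-0.5,-20,0],[0,0,-20,0],[0,0,-20,0],[0,0,-18,0],[0,0,-10,0],[0,0,0,0],[0,0,0,0],[0,0,0,0]])

```text
t: 20.43
tool_pos: [0.6097, -0.0408, 0.1084]
tool_rot: [[-0.267, 0.964, 0.002], [0.964, 0.267, 0.0], [-0.0, 0.002, -1.0]]
contact_force: [0.8, -0.8, -5.6]
finger_gap: 0.0551
finger_force: 25.0
```

```bash
python3 - <<'E'
from h import *
s=arm.sense();print(s['tool_pos'],s['contact_force'])
a=save('wrist','w8.png')[:,:,::-1].copy();b=save('scene','s8.png')[:,:,::-1].copy()
for z in(.075,.012):print('post',z,proj('wrist',[.608,-.041,z],s),proj('scene',[.608,-.041,z]))
c=np.array(s['tool_pos'])-.001*np.array(s['tool_rot'])[:,0]; c[2]=s['tool_pos'][2]-.0089
print('stack bottom ctr',c,proj('scene',c))
cv2.imwrite('pics/m8.png',np.hstack([cv2.resize(a[150:330,180:380],(400,400)),cv2.resize(b[100:300,170:370],(400,400))]))
E
```

```text
[ 0.60969434 -0.04075514  0.10836696] [ 0.76293947 -0.75781024 -5.64326166]
post 0.075 (np.float64(275.12032786010946), np.float64(231.04250621659082)) (np.float64(246.8755662979878), np.float64(207.76034545953786))
post 0.012 (np.float64(275.7044833288154), np.float64(205.1937809361044)) (np.float64(247.9100565347064), np.float64(234.38445754958664))
stack bottom ctr [ 0.60996138 -0.04171883  0.09946696] (np.float64(245.2936804330968), np.float64(196.92503117417567))
```

View pics/m8.png

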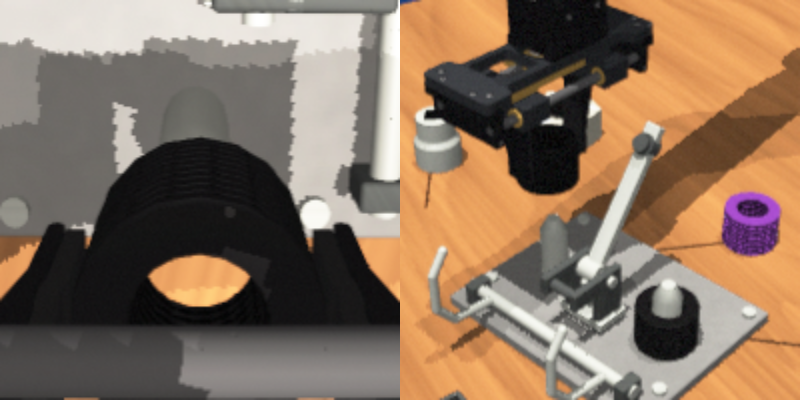

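Wrist half: the post foot arc is at about (277.5,188) and the stack bore at column ~279, so they are aligned to about 1 mm. Scene half: the stack is above the empty post at (246,207). Lowering by about 105 mm in total.

>>> step_arm(increments=[[-0.5,0.8,-12,0],[0,0,-12,0],[0,0,-8,0],[0,0,-5,0],[0,0,-5,0],[0,0,-5,0],[0,0,0,0],[0,0,0,0]])

```text
t: 21.2
tool_pos: [0.6081, -0.0406, 0.0598]
tool_rot: [[-0.266, 0.964, -0.0], [0.964, 0.266, 0.0], [0.0, -0.0, -1.0]]
contact_force: [0.0, 0.3, -6.3]
finger_gap: 0.0547
finger_force: 25.0
```

>>> step_arm(increments=[[0,0,-5,0],[0,0,-5,0],[0,0,-5,0],[0,0,0,0]])

```text
t: 21.53
tool_pos: [0.6071, -0.0409, 0.0438]
tool_rot: [[-0.266, 0.964, -0.002], [0.964, 0.266, -0.0], [0.001, -0.002, -1.0]]
contact_force: [-0.5, -0.1, -6.2]
finger_gap: 0.0549
finger_force: 25.0
```

>>> step_arm(increments=[[0.5,0,-6,0],[0.5,0,-6,0],[0,0,-6,0],[0,0,-6,0],[0,0,-6,0],[0,0,-4,0],[0,0,0,0]])

```text
t: 22.12
tool_pos: [0.6083, -0.0408, 0.0097]
tool_rot: [[-0.266, 0.964, -0.002], [0.964, 0.266, 0.0], [0.001, -0.002, -1.0]]
contact_force: [0.4, 1.7, -7.0]
finger_gap: 0.0548
finger_force: 25.0
```

>>> step_arm(increments=[[0,0,-2.5,0],[0,0,-1.5,0],[0,0,0,0]])

```text
t: 22.37
tool_pos: [0.6091, -0.0403, 0.0069]
tool_rot: [[-0.267, 0.964, 0.0], [0.964, 0.267, 0.0], [0.0, 0.0, -1.0]]
contact_force: [-1.3, 1.7, -7.3]
finger_gap: 0.0546
finger_force: 25.0
```

>>> step_arm(increments=[[0,0,-1.5,0],[0,0,-1.5,0],[0,0,0,0]])

```text
t: 22.62
tool_pos: [0.6092, -0.0403, 0.0041]
tool_rot: [[-0.266, 0.964, 0.0], [0.964, 0.266, 0.001], [0.0, 0.001, -1.0]]
contact_force: [-1.4, 2.7, -5.3]
finger_gap: 0.0549
finger_force: 25.0
```

>>> step_arm(increments=[[0,0,-1,0],[0,0,0,0]])

```text
t: 22.78
tool_pos: [0.6092, -0.0402, 0.0033]
tool_rot: [[-0.267, 0.964, 0.0], [0.964, 0.267, 0.0], [0.0, 0.0, -1.0]]
contact_force: [-0.8, 2.8, -3.6]
finger_gap: 0.0548
finger_force: 25.0
```

>>> step_arm(increments=[[0,0,-1,0],[0,0,0,0]])

```text
t: 22.95
tool_pos: [0.6093, -0.0402, 0.0032]
tool_rot: [[-0.266, 0.964, 0.0], [0.964, 0.266, -0.0], [-0.0, 0.0, -1.0]]
contact_force: [-3.3, 2.6, 4.3]
finger_gap: 0.0547
finger_force: 25.0
```

>>> step_arm(increments=[[0,0,0,0],[0,0,0,0],[0,0,0,0],[0,0,0,0],[0,0,0,0]], grip=0.6)

```text
t: 23.37
tool_pos: [0.6097, -0.0412, 0.0022]
tool_rot: [[-0.266, 0.964, 0.001], [0.964, 0.266, -0.0], [-0.001, 0.001, -1.0]]
contact_force: [-0.4, -0.6, -0.3]
finger_gap: 0.0692
finger_force: 0.0
```

>>> step_arm(increments=[[0,0,4,0],[0,0,8,0],[0,0,15,0],[0,0,25,0],[0,0,30,0],[0,0,30,0],[0,0,30,0],[0,0,30,0],[0,0,30,0],[0,0,20,0],[0,0,0,0]])

```text
t: 24.28
tool_pos: [0.612, -0.0398, 0.2303]
tool_rot: [[-0.266, 0.964, 0.01], [0.964, 0.267, -0.0], [-0.003, 0.01, -1.0]]
contact_force: [-0.1, 1.1, 0.5]
finger_gap: 0.0696
finger_force: 0.0
```

```bash
python3 - <<'E'
from h import *
s=arm.sense();print(s['t'],s['tool_pos'],s['contact_force'],s['finger_gap'],s['joint_positions'][6])
im=save('scene','s9.png');w=save('wrist','w9.png')
k=cv2.imread('pics/s8.png')[:,:,::-1]
v=im.max(2);m=(v<45).astype(np.uint8)*255;m=cv2.morphologyEx(m,cv2.MORPH_OPEN,np.ones((3,3)))
for c in cv2.findContours(m[180:310,200:350],0,2)[0]:
    if cv2.contourArea(c)>150:print('scene',cv2.contourArea(c),np.array(cv2.boundingRect(c))+[200,180,0,0])
for z in(.012,.052):print('stack silhouette pred',proj('scene',[.6093,-.041,z]))
E
```

```text
24.2833 [ 0.61204127 -0.03981768  0.2302512 ] [-0.10919592  1.05357947  0.47099434] 0.06957039537121049 0.0014779341759821847
scene 706.5 [287 245  32  35]
scene 385.5 [231 212  29  31]
stack silhouette pred (np.float64(247.3132124172316), np.float64(234.61896083090363))
stack silhouette pred (np.float64(246.64980801015403), np.float64(217.97423276691188))
```

The stack is seated (contact where expected, and it is seen on the post). Now back to the lever with the earlier grasp pose.

>>> step_arm(increments=[[-4.2,4.4,0,-0.121],[-4.2,4.4,0,-0.121],[-4.2,4.4,0,-0.121],[-4.2,4.4,0,-0.121],[-4.2,4.4,0,-0.121],[-4.2,4.4,0,-0.121],[-4.2,4.4,0,-0.121],[-4.2,4.4,0,-0.121],[-4.2,4.4,0,-0.121],[-4.2,4.4,0,-0.121],[-4.2,4.4,0,-0.121],[-4.2,4.4,0,-0.121]], grip=0)

```text
t: 25.38
tool_pos: [0.5574, 0.0121, 0.2225]
tool_rot: [[0.928, 0.373, -0.003], [0.373, -0.928, -0.0], [-0.003, -0.001, -1.0]]
contact_force: [0.1, 0.1, -0.6]
finger_gap: 0.0436
finger_force: 0.0
```

>>> step_arm(increments=[[-4.2,4.4,0,-0.121],[0,0,0,0],[0,0,0,0],[0,0,0,0]])

```text
t: 25.72
tool_pos: [0.5543, 0.0162, 0.2234]
tool_rot: [[0.964, 0.267, -0.001], [0.267, -0.964, -0.0], [-0.001, -0.0, -1.0]]
contact_force: [-0.0, -0.1, 0.2]
finger_gap: 0.0435
finger_force: 0.0
```

>>> step_arm(increments=[[1.5,0.3,-15,0],[1,0.2,-20,0],[0,0,-20,0],[0,0,-20,0],[0,0,-20,0],[0,0,-15,0],[0,0,-12,0],[0,0,0,0],[0,0,0,0]])

```text
t: 26.47
tool_pos: [0.557, 0.0168, 0.1017]
tool_rot: [[0.964, 0.265, -0.001], [0.265, -0.964, 0.0], [-0.001, -0.0, -1.0]]
contact_force: [0.7, -0.5, 0.1]
finger_gap: 0.0434
finger_force: 0.0
```

>>> step_arm(increments=[[0,0,0,0],[0,0,0,0],[0,0,0,0],[0,0,0,0],[0,0,0,0],[0,0,0,0],[0,0,0,0]], grip=-1, force=30)

```text
t: 27.05
tool_pos: [0.5573, 0.0169, 0.1025]
tool_rot: [[0.964, 0.264, 0.001], [0.264, -0.964, -0.0], [0.001, 0.001, -1.0]]
contact_force: [-0.7, -1.4, 2.4]
finger_gap: 0.0158
finger_force: 30.0
```

Pinched. Reverse arc.

>>> step_arm(increments=[[-5.5,-1.5,-4.2,0],[-5.5,-1.5,-5.1,0],[-5.0,-1.4,-5.5,0],[-4.6,-1.3,-5.9,0],[-4.2,-1.1,-6.3,0],[-3.7,-1.0,-6.6,0],[0,0,0,0]])

```text
t: 27.63
tool_pos: [0.53, 0.0095, 0.0693]
tool_rot: [[0.964, 0.264, 0.004], [0.264, -0.964, 0.0], [0.004, 0.001, -1.0]]
contact_force: [-0.1, 0.4, 5.4]
finger_gap: 0.0158
finger_force: 30.0
```

>>> step_arm(increments=[[-3.1,-0.8,-6.9,0],[-2.6,-0.7,-7.1,0],[-2.0,-0.6,-7.3,0],[-1.4,-0.4,-7.5,0],[-0.9,-0.2,-7.5,0],[-0.3,-0.1,-7.6,0],[0,0,0,0],[0,0,0,0]])

```text
t: 28.3
tool_pos: [0.5181, 0.0063, 0.0238]
tool_rot: [[0.964, 0.264, -0.001], [0.264, -0.964, 0.0], [-0.001, -0.0, -1.0]]
contact_force: [0.8, -1.3, -2.4]
finger_gap: 0.0159
finger_force: 30.0
```

>>> step_arm(increments=[[0,0,-1,0],[0,0,0,0],[0,0,0,0],[0,0,0,0],[0,0,0,0],[0,0,10,0],[0,0,20,0],[0,0,20,0],[0,0,5,0]], grip=0)

```text
t: 29.05
tool_pos: [0.5205, 0.0069, 0.082]
tool_rot: [[0.964, 0.264, 0.006], [0.264, -0.964, 0.0], [0.006, 0.001, -1.0]]
contact_force: [-0.6, -0.3, 0.7]
finger_gap: 0.0433
finger_force: 0.0
```

>>> step_arm(increments=[[-11,-3,0,0],[-11,-3,0,0],[0,0,0,0],[0,0,0,0],[0,0,0,0],[0,0,0,0],[0,0,0,0],[0,0,0,0],[0,0,0,0]], grip=-1, force=15)

```text
t: 29.8
tool_pos: [0.4963, 0.0006, 0.0784]
tool_rot: [[0.964, 0.264, -0.0], [0.264, -0.964, 0.0], [-0.0, -0.0, -1.0]]
contact_force: [0.3, 0.1, 0.0]
finger_gap: 0.0011
finger_force: 0.0
```

>>> step_arm(increments=[[0,0,-8,0],[0,0,-7,0],[0,0,-5,0],[0,0,-3,0],[0,0,0,0],[0,0,0,0]])

```text
t: 30.3
tool_pos: [0.496, 0.0005, 0.0552]
tool_rot: [[0.964, 0.264, -0.001], [0.264, -0.964, 0.0], [-0.001, -0.0, -1.0]]
contact_force: [0.5, 0.9, 0.4]
finger_gap: 0.0001
finger_force: 0.0
```

>>> step_arm(increments=[[0,0,-1,0],[0,0,0,0]])

```text
t: 30.47
tool_pos: [0.4964, 0.0005, 0.0547]
tool_rot: [[0.964, 0.264, 0.0], [0.264, -0.964, -0.0], [0.0, 0.0, -1.0]]
contact_force: [0.5, -0.2, 0.2]
finger_gap: 0.0006
finger_force: 0.0
```

>>> step_arm(increments=[[0,0,-1,0],[0,0,0,0]])

```text
t: 30.63
tool_pos: [0.4963, 0.0004, 0.0536]
tool_rot: [[0.964, 0.264, 0.0], [0.264, -0.964, -0.0], [0.0, 0.0, -1.0]]
contact_force: [-0.4, 0.3, -0.1]
finger_gap: 0.0005
finger_force: 0.0
```

>>> step_arm(increments=[[0,0,-1,0],[0,0,0,0]])

```text
t: 30.8
tool_pos: [0.4962, 0.0004, 0.0525]
tool_rot: [[0.964, 0.264, -0.0], [0.264, -0.964, -0.0], [-0.0, 0.0, -1.0]]
contact_force: [-0.2, -0.5, -0.7]
finger_gap: 0.0007
finger_force: 0.0
```

>>> step_arm(increments=[[0,0,-1,0],[0,0,0,0]])

```text
t: 30.97
tool_pos: [0.4964, 0.0004, 0.0517]
tool_rot: [[0.964, 0.264, 0.0], [0.264, -0.964, -0.0], [0.0, 0.0, -1.0]]
contact_force: [-0.2, 0.1, 1.4]
finger_gap: 0.0006
finger_force: 0.6
```

>>> step_arm(increments=[[0,0,-1,0],[0,0,0,0]])

```text
t: 31.13
tool_pos: [0.4964, 0.0004, 0.0511]
tool_rot: [[0.964, 0.264, 0.0], [0.264, -0.964, -0.0], [0.0, 0.0, -1.0]]
contact_force: [-0.4, -0.3, 4.8]
finger_gap: 0.0009
finger_force: 2.5
```

>>> step_arm(increments=[[0,0,-1,0],[0,0,0,0]])

```text
t: 31.3
tool_pos: [0.4964, 0.0004, 0.0502]
tool_rot: [[0.964, 0.264, 0.0], [0.264, -0.964, -0.0], [0.0, 0.001, -1.0]]
contact_force: [-1.1, 0.2, 5.6]
finger_gap: 0.0004
finger_force: 3.0
```

>>> step_arm(increments=[[0,0,-1,0],[0,0,0,0]])

```text
t: 31.47
tool_pos: [0.4964, 0.0004, 0.0492]
tool_rot: [[0.964, 0.264, 0.0], [0.264, -0.964, -0.001], [0.0, 0.001, -1.0]]
contact_force: [-1.7, -0.3, 5.8]
finger_gap: 0.0006
finger_force: 3.2
```

Button contact exactly at the expected height, and it is yielding. Continuing to the stop.

>>> step_arm(increments=[[0,0,-1,0],[0,0,0,0]])

```text
t: 31.63
tool_pos: [0.4964, 0.0004, 0.0482]
tool_rot: [[0.964, 0.264, 0.0], [0.264, -0.964, -0.001], [0.0, 0.001, -1.0]]
contact_force: [-2.4, -0.4, 7.3]
finger_gap: 0.0003
finger_force: 3.3
```

>>> step_arm(increments=[[0,0,-1,0],[0,0,0,0]])

```text
t: 31.8
tool_pos: [0.4964, 0.0004, 0.0472]
tool_rot: [[0.964, 0.264, 0.0], [0.264, -0.964, -0.001], [0.0, 0.001, -1.0]]
contact_force: [-2.0, -0.6, 6.7]
finger_gap: 0.0006
finger_force: 3.3
```

>>> step_arm(increments=[[0,0,-0.7,0],[0,0,0,0]])

```text
t: 31.97
tool_pos: [0.4964, 0.0004, 0.0466]
tool_rot: [[0.964, 0.264, 0.0], [0.264, -0.964, -0.001], [0.0, 0.001, -1.0]]
contact_force: [-1.6, 0.1, 7.4]
finger_gap: 0.0005
finger_force: 3.6
```

>>> step_arm(increments=[[0,0,-0.7,0],[0,0,0,0]])

```text
t: 32.13
tool_pos: [0.4964, 0.0004, 0.0465]
tool_rot: [[0.964, 0.264, 0.0], [0.264, -0.964, -0.001], [0.0, 0.001, -1.0]]
contact_force: [-3.6, -0.6, 12.3]
finger_gap: 0.0004
finger_force: 6.3
```

Hard stop felt (force rising, z still). A slight extra push, then retreat.

>>> step_arm(increments=[[0,0,-0.5,0],[0,0,0,0],[0,0,0,0],[0,0,0,0]])

```text
t: 32.47
tool_pos: [0.4964, 0.0004, 0.0464]
tool_rot: [[0.964, 0.264, 0.0], [0.264, -0.964, -0.001], [0.0, 0.001, -1.0]]
contact_force: [-4.8, -0.7, 16.6]
finger_gap: 0.0002
finger_force: 8.1
```

>>> step_arm(increments=[[0,0,3,0],[0,0,8,0],[0,0,15,0],[0,0,25,0],[0,0,30,0],[0,0,30,0],[0,0,20,0],[0,0,0,0],[0,0,0,0],[0,0,0,0]])

```text
t: 33.3
tool_pos: [0.4954, 0.0002, 0.1749]
tool_rot: [[0.964, 0.264, -0.002], [0.264, -0.964, -0.0], [-0.002, -0.0, -1.0]]
contact_force: [-0.1, -0.6, -0.3]
finger_gap: 0.0007
finger_force: 0.0
```

```bash
python3 - <<'E'
from h import *
s=arm.sense();print(s['t'],s['tool_pos'],s['contact_force'])
b=save('scene','s10.png')[:,:,::-1].astype(int);a=cv2.imread('pics/s0.png').astype(int)
# lever / arches region same as at the start (closed)?
d=(abs(b-a).max(2)>60)
for n,(x0,x1,y0,y1) in dict(lever=(262,325,195,245),archL=(205,250,198,250),archR=(265,310,232,300),kept=(285,322,240,280),postE=(240,256,205,240)).items():
    print(n,d[y0:y1,x0:x1].mean().round(3), end=' | ')
c=cv2.imread('pics/s4.png').astype(int);d2=(abs(b-c).max(2)>60);print('vs open: lever',d2[195:245,262:325].mean().round(3))
E
```

```text
33.3 [4.95394272e-01 2.43706570e-04 1.74889491e-01] [-0.13848001 -0.62960554 -0.26283009]
lever 0.184 | archL 0.154 | archR 0.0 | kept 0.0 | postE 0.316 | vs open: lever 0.344
```

```bash
python3 -c "
from workcell import arm
print(arm.close_job())"
```

```text
the job is handed in; nothing more can be done
None
```

I handed the job in with the stack on the empty post, the lever down and arches closed, and the lock button pushed to its hard stop at about 17 N; the judge's result was not reported.

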